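# Seat the tapered plug of a brass drain cock

## Task

Put the cleaned brass plug back into the tapered bore of the drain cock, dropping it in with its wing handle along the pipe (cock open). Then turn the wing a quarter turn until it lies straight across the pipe (closed), pressing the plug firmly down into its taper all through the turn and still once it is across, with a steady 13 N or so, between 11 and 15 N, so that it wedges tight and holds by itself. Let go and leave it tight and shut; do not disturb the other things on the desk.

Things in the scene. Friction and masses are not known exactly. Their poses are not given: they have to be found in the camera images.
- plug: Brass plug, 0.17 kg, upright in the wooden stand at first. Origin: centre of its underside; z up its axis; x along its wing. From below: a taper 53 mm long (radius 6.4 mm at the foot, 11 mm on top, 5 degrees a side), a round collar of 13.5 mm radius from 53 to 57 mm, a neck, and a flat upright wing, 46 mm long (x), 10 mm thick (y), from 63 to 91 mm. Its two ends are alike.
- plug_wing (a point): Grip point in the middle of the wing, 80 mm above the plug's underside; axes as the plug's. Pinch the wing across its 10 mm thickness (y) here, centred, with 40 N or so: turning it under press takes up to 0.25 N m.
- cock: Brass drain cock fixed on a dark base plate, 130 x 60 x 10 mm. Origin: centre of the plate's underside; z up; x along its pipe, which sticks out on both sides of the upright barrel at 30 mm height. Barrel 32 mm wide, rim 58 mm above the origin. Its lapped tapered bore ('lining' in the rules) centres the plug; either sense of turning serves. Pressed while turning, the plug sinks some 2 to 3 mm.
- cock_mouth (a point): Centre of the barrel's rim on the bore axis; axes as the cock's. Bore 21 mm wide. The plug first bites with its underside 30 to 42 mm below this (lapped and worn: differs each time, no pose shows it). Pressed without turning it sinks half as far and is not tight. Press while turning: 11 N is just enough, 12 to 15 N right, over 16 N may overload the bore.
- stand: Light wooden block, 75 x 75 x 55 mm, fixed; origin at the centre of its underside. The plug hangs by its collar in the 21 mm hole in its middle, its underside 2 mm above the desk, with half a millimetre of play.
- clear_box: Small clear box of parts, 39 x 36 x 15 mm; bystander, loose. Origin under its centre.
- watch_movement: Round watch movement, 41 mm wide, 9 mm high; bystander, loose. Origin under its centre.
- tweezers: Black tweezers lying flat, 122 mm long (y), 9 mm high; bystander, loose. Origin under the middle.
- blower: Cream rubber blower bulb standing upright, 35 mm wide, 51 mm high; bystander, loose. Origin under its centre.
Mind the look-alikes: they are no part of the job. What is shaped like the plug but purple is not meant.

How it is judged (in metres and radians):
On the way, in this order (a step that is already met when the one before it is completed fails the run):
1. the plug stands in the bore with its wing along the pipe, within 35 degrees (z of plug in the frame of cock_mouth below -0.026 m and horizontal distance between plug and cock_mouth below 0.004 m and angle between the x axis of plug and the x axis of cock, either way round below 0.61 rad), for 0.1 s.
2. the wing is half way round, 40 to 75 degrees off the pipe, while the plug is pressed into the bore, the wall contacts adding up to more than 20 N (z of plug in the frame of cock_mouth below -0.028 m and horizontal distance between plug and cock_mouth below 0.003 m and angle between the x axis of plug and the x axis of cock, either way round between 0.7 and 1.31 rad and contact force between plug and lining above 20 N), for 0.1 s.
At the end, for the whole second after the job is handed in: The plug stands upright in the bore on its axis, its underside at least 31 mm below the rim, its wing across the pipe within 11 degrees, let go, at rest, and wedged so tight by itself that the contact forces on the wall of the bore add up to more than 32 N (z of plug in the frame of cock_mouth below -0.031 m and horizontal distance between plug and cock_mouth below 0.0025 m and angle between the x axis of plug and the y axis of cock, either way round below 0.2 rad and angle between plug's own z axis and vertical below 0.06 rad and linear speed of plug below 0.01 m/s and contact force between plug and lining above 32 N); the robot touches nothing.
It fails at once if the plug is forced so hard that the contact forces on the wall of the bore add up to more than 110 N (contact force between plug and lining above 110 N).
It fails at once if one of the loose things standing about is pushed aside by more than 15 mm (distance of any of clear_box, watch_movement, tweezers, blower from where it was at the start of the episode above 0.015 m).
It also fails if it takes over 64 s, if anything falls off the work surface, if the arm or the gripper's body presses on something with over 40 N, if the wrist force passes 120 N, or if a joint passes its speed limit or range.

## Robot

A 7-joint arm with a two-finger parallel gripper is mounted at the origin on a cart in front of the work surface, level with it; the furniture and walls round the work are solid. World frame = base frame: x ahead of the robot, y to its left, z up, the work surface at z = 0. Lengths are in m, angles in degrees, forces in N, time in s.
With the tool pointing down it reaches from about 0.4 to 0.85 m from the base axis. Payload 4.5 kg.
Tool frame: the origin (TCP) lies midway between the tips of the shut fingers; the grasp point (between the pads) lies robot.hold_point_z behind it (robot.hold_point_z is the distance from the TCP to the grasp point, in m); x points along the fingers, z is the direction in which the jaws open and shut, and the axes are right-handed (so a half turn about x gives the same grasp; the last joint's range is limited). The gripper opens to 85 mm and grips with 20 to 120 N. Pads are 22 mm wide; open, the fingers measure 114 mm over their backs; the gripper's body (76 mm by 85 mm) begins 54 mm behind the grasp point. The pads swing forward as they close: fully open they stand 13 mm farther back than shut.
Start: joints at [-62.98, 39.483, -11.15, 89.685, 9.013, 51.709, -12.324], TCP at [0.265, 0.566, 0.231] pointing down, gripper open.
Joint ranges: [-172.22, 172.22], [-26.19, 119.32], [-84.43, 86.54], [7.71, 146.69], [-57.33, 237.33], [2.42, 119.75], [-152.13, 152.13]. Speed limits (degrees/s): [147.25, 147.25, 180, 180, 180, 180, 180].

## Interface

Orientations are given as a 3x3 rotation matrix whose columns are the frame's x, y, z axes.
In Python, from plant import robot, viewer, cut_out, mark_of gives the robot as it stands.
- The arm moves only by the shell command python3 -m inch 'ROWS' [FORCE]. ROWS is JSON, a list of rows, each a list of 5 numbers: the shift along the world's x, y, z in cm, then the turn about the world's z in degrees, then the gripper's target within -1 to 1 (fully open at 1, half-way at 0, shut at -1). In form: [[x, y, z, spin, grip], ...]. A call has 1 to 12 rows; each row is the pose to reach, as a shift and turn from the pose commanded when the call began; what a row does not reach only later rows make up. A row lasts 1/10 s, in which the tool goes at most 50 mm and 8.59 degrees, less where a joint would pass 70% of its speed; a pose out of reach is approached as far as the arm can. A call with a gripper value outside its range is refused whole. The fingers move at their own pace and stop on an object; FORCE is the grip in N (left out, the last holds). Time passes only in rows, so rows that repeat a pose let the fingers close. It gives the time, the measured TCP pose, the force and the opening at its end, in the units of the state.
- robot.observe(): the state, without advancing time (a new reading comes with each control period).
- viewer.read_camera(name): name is "side" or "top"; returns the picture (420x560x3 uint8, red, green, blue); there is no depth.
- viewer.get_calibration(name): a dict with "vfov" (degrees; the focal length in pixels is half the picture's height over the tangent of half this angle, whatever the lens; pixels are square), "cx", "cy" (the principal point, pixels), "k1" (the pictures are not rectified: a ray, as slopes to the right and down, at radius r is drawn at 1 + k1 r^2 times it, then the intrinsics apply), "R" (3x3) and "t" (3): a world point X has camera coordinates R X + t. Camera axes: x right, y down, z forward; pixel columns grow to the right and rows downward; lengths in m; the calibration is good to about 2 mm. A picture is of the moment at which its call begins. get_calibration takes no time and is no camera call.
- robot.sign_off(): hands the job in, once; it reports no verdict.
Trained networks look in the newest picture that a camera, given by its name, has taken for a name from the list of things; names that differ only in an ending like _2 or _b are one class to them, and where a whole thing is asked for, a point or a joint stands for the part that bears it (a point fixed in the world has none). Each returns a list of dicts, best first, with "score" (0 to 1); they miss things now and then, are a little off and sometimes report something else, mostly with a low value. They report only what shows in the picture. A call takes as long as a camera call. They do not tell look-alikes from the thing itself.
- cut_out(camera, label): "region" (420x560 bool, what is visible of it) and "rect" ([left, top, width, height] in pixels, round what is visible of it).
- mark_of(camera, label): "centre" ([column, row] in pixels: a listed point, or the origin of a listed thing).
The state is a dict: "t": time; "q": joint angles; "joint_vel": joint speeds; "joint_efforts": joint torques, N m; "ee_pos": TCP position; "orientation": TCP orientation; "wrist_force": force on the tool from outside, world axes, zero at the start; "ft_torque": the same for the moment, N m; "finger_gap": finger opening in m.
Only numpy, scipy, OpenCV 4.12 (cv2) and the standard library are available. Lean on these libraries where they do the work, as an engineer would, in place of code of your own. Each camera call takes 0.05 s, during which the arm holds its last target.

## Working session

There is one attempt and no reset: what is moved stays moved. The work goes in short steps, Python scripts to look and compute and a shell command to move; the robot and the scene stay as the last step left them, time stands still between calls to the robot, and variables do not carry over. Pictures are saved under pics/ and viewed, and the job is handed in when it is done.

```bash
ls; mkdir -p pics
python3 - <<'E'
from plant import robot, viewer, cut_out, mark_of
import cv2
for n in ("side","top"):
    im=viewer.read_camera(n); cv2.imwrite(f"pics/{n}0.png",im[:,:,::-1]); print(n,viewer.get_calibration(n))
    for l in ("plug","plug_wing","cock","cock_mouth","stand"):
        print(l,[(round(d["score"],2),[round(float(v),1) for v in d["centre"]]) for d in mark_of(n,l)])
s=robot.observe(); print(s); print(robot.hold_point_z)
E
```

```text
pics
side {'vfov': 51.35632819290873, 'cx': 285.67773157247575, 'cy': 210.33476956403857, 'k1': 0.024833818200721558, 'R': array([[-0.95680736, -0.2903846 , -0.01401624],
       [-0.17867233,  0.62538284, -0.75958706],
       [ 0.2293379 , -0.72427418, -0.6502546 ]]), 't': array([0.57500627, 0.01679687, 0.93618038])}
plug [(0.92, [306.3, 168.5]), (0.47, [266.7, 209.9])]
plug_wing [(0.58, [350.5, 152.0]), (0.58, [306.0, 138.2])]
cock [(0.98, [276.0, 279.2]), (0.31, [345.7, 176.5])]
cock_mouth [(0.55, [276.9, 257.0]), (0.38, [277.7, 279.4]), (0.31, [263.6, 210.7])]
stand [(0.75, [347.6, 175.6])]
top {'vfov': 49.860061714132165, 'cx': 279.8986417823937, 'cy': 209.45667881743952, 'k1': -0.07360898341484645, 'R': array([[-0.01273966, -0.99976155, -0.01773522],
       [-0.99105727,  0.01498088, -0.13259359],
       [ 0.13282766,  0.01588742, -0.99101181]]), 't': array([0.2272721 , 0.52457769, 0.8449061 ])}
plug [(0.8, [398.9, 249.0]), (0.52, [409.6, 194.7])]
plug_wing [(0.52, [414.7, 186.5])]
cock [(0.75, [225.7, 219.5])]
cock_mouth [(0.83, [222.3, 216.0])]
stand [(0.73, [402.8, 245.6])]
{'t': 0.6, 'q': array([-62.98032463,  39.48052179, -11.15109022,  89.68709926,
         9.01213151,  51.70994378, -12.32365926]), 'joint_vel': array([-0.07226495,  0.07194434, -0.07951306,  0.04384773,  0.10131988,
        0.01128965,  0.04811401]), 'joint_efforts': array([ 1.05680105e-03, -5.39307833e+01, -1.26600757e+00, -1.58811593e+01,
        9.95585957e-03,  1.73644046e-03,  4.66216846e-06]), 'ee_pos': array([0.26492415, 0.56607939, 0.2313297 ]), 'orientation': array([[ 4.70802170e-06, -9.05715600e-01,  4.23885896e-01],
       [ 7.10383988e-05,  4.23885895e-01,  9.05715597e-01],
       [-9.99999997e-01,  2.58480466e-05,  6.63362499e-05]]), 'wrist_force': array([-0.51579439, -0.08890658, -0.26909602]), 'ft_torque': array([-0.01437514, -0.00432429,  0.08381407]), 'finger_gap': 0.08571034887914508}
0.0187
```

View pics/side0.png

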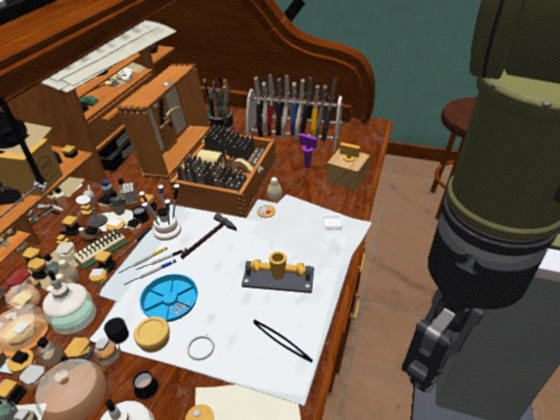

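View pics/top0.png

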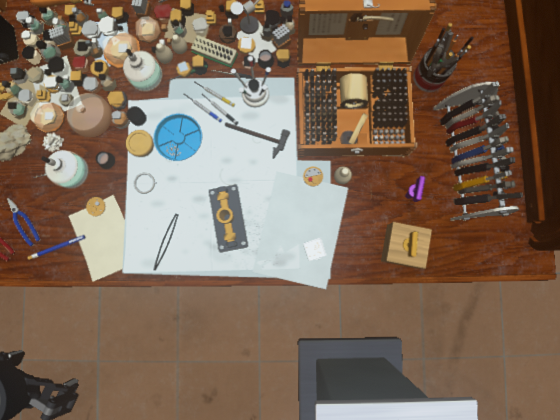

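Candidates for the plug: the brass wing in the wooden stand (top 411,243; side 349,151) and the purple look-alike (top 417,188; side 308,148). By the description I choose the brass one, and I'll check it in a crop.

Run:
```python
import cv2, numpy as np
t=cv2.imread("pics/top0.png"); s=cv2.imread("pics/side0.png")
c=lambda im,x,y,w,f:cv2.resize(im[y:y+w,x:x+w],None,fx=f,fy=f,interpolation=cv2.INTER_CUBIC)
a=np.hstack([c(t,380,215,60,6),c(s,320,130,60,6)]); cv2.imwrite("pics/crop0.png",a)
a=np.hstack([c(t,185,175,80,5),c(s,238,230,80,5)]); cv2.imwrite("pics/crop1.png",a)
```

```text
(no output)
```

View pics/crop0.png

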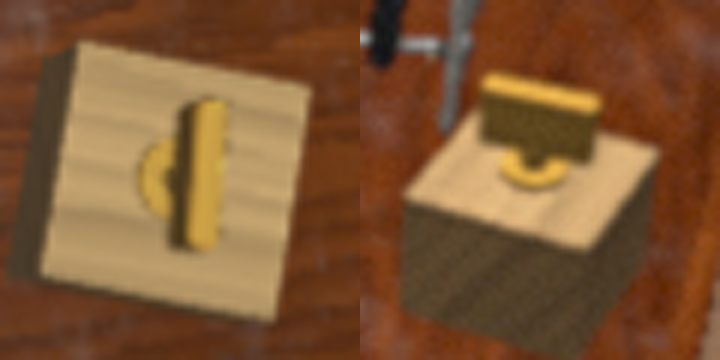

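View pics/crop1.png

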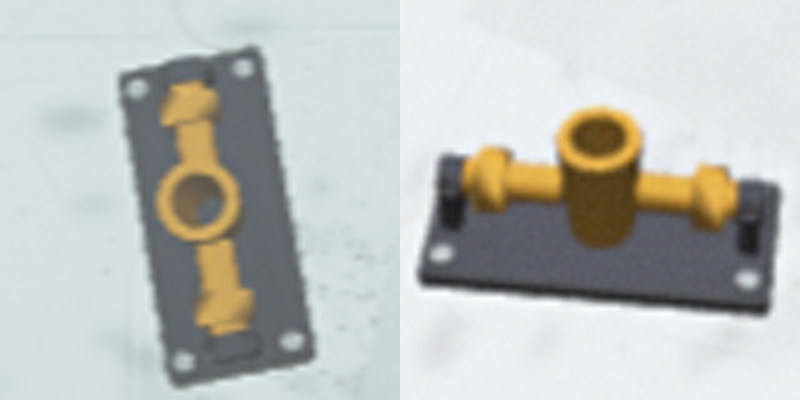

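```bash
cat > h.py <<'E'
import numpy as np
from plant import viewer
def ray(cam,p):
    c=viewer.get_calibration(cam); f=210/np.tan(np.radians(c['vfov']/2))
    d=np.array([(p[0]-c['cx'])/f,(p[1]-c['cy'])/f]); u=d.copy()
    for _ in range(30): u=d/(1+c['k1']*(u@u))
    R=np.array(c['R']); return -R.T@np.array(c['t']), R.T@np.array([*u,1])
def atz(cam,p,z):
    o,d=ray(cam,p); return (o+d*(z-o[2])/d[2])
def proj(cam,X):
    c=viewer.get_calibration(cam); f=210/np.tan(np.radians(c['vfov']/2))
    Y=np.array(c['R'])@X+c['t']; u=Y[:2]/Y[2]; u=u*(1+c['k1']*(u@u)); return u*f+[c['cx'],c['cy']]
def tri(p1,p2):
    o1,d1=ray('top',p1);o2,d2=ray('side',p2)
    A=np.stack([d1,-d2],1); s=np.linalg.lstsq(A,o2-o1,rcond=None)[0]
    a=o1+s[0]*d1;b=o2+s[1]*d2; return (a+b)/2,np.linalg.norm(a-b)
E
python3 - <<'E'
from h import *
np.set_printoptions(precision=4,suppress=True)
T=lambda x0,y0,f,u,v:(x0+(u+.5)/f-.5,y0+(v+.5)/f-.5)
w={'top':[T(380,215,6,*p) for p in [(200,100),(228,100),(216,250),(188,247)]],
 'side':[T(320,130,6,u-360,v) for u,v in [(487,72),(602,95),(598,112),(484,88)]]}
for c in w:
    P=np.array([atz(c,p,.093) for p in w[c]])[:,:2]; print(c,'wing',P.tolist(),P.mean(0))
    L=[P[2]-P[1],P[3]-P[0]] if c=='top' else [P[1]-P[0],P[2]-P[3]]
    print([ (np.linalg.norm(l),np.degrees(np.arctan2(l[1],l[0]))%180) for l in L])
m={'top':T(185,175,5,198.5,203),'side':T(238,230,5,199,140)}
for c in m: print(c,'mouth',atz(c,m[c],.058))
print(tri(m['top'],m['side']))
st=[T(380,215,6,*p) for p in [(82,42),(311,88),(273,321),(40,276)]]
P=np.array([atz('top',p,.055) for p in st]);print('stand',P.mean(0),P)
b=[T(185,175,5,*p) for p in [(119,73),(258,45),(316,355),(178,387)]]
P=np.array([atz('top',p,.010) for p in b]);print('plate',P.mean(0),P)
for l in (P[3]-P[0],P[2]-P[1]): print(np.linalg.norm(l),np.degrees(np.arctan2(l[1],l[0]))%180)
for l in (P[1]-P[0],P[2]-P[3]): print(np.linalg.norm(l),np.degrees(np.arctan2(l[1],l[0]))%180)
for n,pp in dict(blower=(344,174),watch=(313,176),box=(315,249),hammer=(285,140)).items(): print(n,atz('top',pp,.0))
E
```

```text
top wing [[0.4765650097742099, -0.022220387919819146], [0.4764244475986881, -0.030773139371449404], [0.4312365684292783, -0.0248797649975164], [0.4322874986456806, -0.016430360912512904]] [ 0.4541 -0.0236]
[(np.float64(0.04557056380318885), np.float64(172.56946078285415)), (np.float64(0.04465447798913756), np.float64(172.549889688211))]
side wing [[0.4764102225657242, -0.031122222186870996], [0.4313339267063749, -0.026580154883979468], [0.43078829235724797, -0.014426358466211986], [0.47522573412981334, -0.01955752798624044]] [ 0.4534 -0.0229]
[(np.float64(0.0453045563247626), np.float64(174.24607030021392)), (np.float64(0.04473270763024978), np.float64(173.41325533227268))]
top mouth [0.5154 0.3258 0.058 ]
side mouth [0.5166 0.3262 0.058 ]
(array([0.516 , 0.326 , 0.0578]), np.float64(0.001184864325119468))
stand [ 0.4541 -0.0242  0.055 ] [[ 0.4987  0.004   0.055 ]
 [ 0.4829 -0.0686  0.055 ]
 [ 0.4096 -0.0526  0.055 ]
 [ 0.425   0.0204  0.055 ]]
plate [0.5169 0.325  0.01  ] [[0.5751 0.3653 0.01  ]
 [0.5857 0.3086 0.01  ]
 [0.4595 0.2853 0.01  ]
 [0.4475 0.3406 0.01  ]]
0.12998349269684942 10.948088867102996
0.12827012377717262 10.42323648894316
0.05772853610151245 100.58980727146648
0.05656871489050182 102.32343727988385
blower [0.6042 0.0879 0.    ]
watch [0.6009 0.1517 0.    ]
box [0.4514 0.151  0.    ]
hammer [0.6783 0.2081 0.    ]
```

The crop shows the brass wing over the round collar in the wooden stand, so this is the plug; the wing centre is at about (0.454, -0.0235) with its axis at 173°. The mouth is at (0.516, 0.326) and the pipe at 10.8°. Next I move above the plug.

```bash
python3 -m inch '[[3,-9.8,0,3,1],[6.3,-19.6,0,6,1],[9.5,-29.5,0,9,1],[12.6,-39.3,0,12,1],[15.7,-49.1,0,15,1],[18.9,-58.95,0,18.1,1],[18.9,-58.95,0,18.1,1],[18.9,-58.95,0,18.1,1],[18.9,-58.95,0,18.1,1],[18.9,-58.95,0,18.1,1],[18.9,-58.95,0,18.1,1],[18.9,-58.95,0,18.1,1]]' 40; python3 -c "
from plant import robot;s=robot.observe();print(s['q'],s['orientation'])"
```

```text
t: 1.8
ee_pos: [0.4487, -0.0073, 0.2316]
orientation: [[0.001, -0.993, 0.122], [0.0, 0.122, 0.993], [-1.0, -0.001, 0.0]]
wrist_force: [1.7, 1.2, -0.0]
finger_gap: 0.0853
[  9.15928262  27.54212082 -20.95790303 118.54446999  16.13365395
  36.52291679  60.34103515] [[ 1.03030322e-03 -9.92581058e-01  1.21580348e-01]
 [ 1.88823152e-04  1.21580604e-01  9.92581544e-01]
 [-9.99999451e-01 -9.99702778e-04  3.12687172e-04]]
```

```bash
python3 -m inch '[[0,0,0,0,0.3],[0,0,0,0,0.3],[0,0,0,0,0.3]]'
python3 - <<'E'
from plant import robot,viewer
import cv2
for n in("top","side"):
    im=viewer.read_camera(n); cv2.imwrite(f"pics/{n}1.png",im[:,:,::-1])
E
```

```text
t: 2.1
ee_pos: [0.4479, -0.0039, 0.2314]
orientation: [[0.0, -0.993, 0.12], [0.001, 0.12, 0.993], [-1.0, -0.0, 0.001]]
wrist_force: [-0.9, -0.4, 0.4]
finger_gap: 0.0554
```

View pics/side1.png

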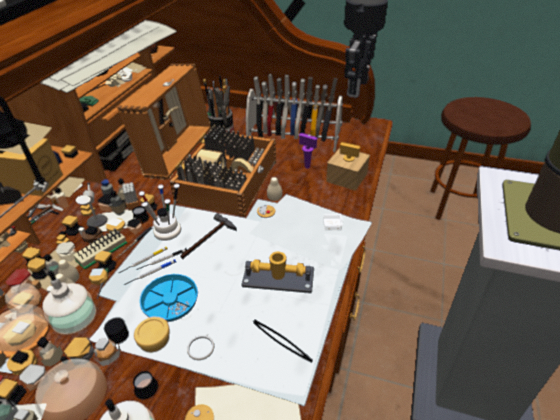

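```bash
python3 -m inch '[[0.6,-1.95,0,0,0.3],[0.6,-1.95,-4,0,0.3],[0.6,-1.95,-8,0,0.3],[0.6,-1.95,-10,0,0.3],[0.6,-1.95,-11.5,0,0.3],[0.6,-1.95,-11.5,0,0.3],[0.6,-1.95,-11.5,0,0.3]]'
python3 - <<'E'
from plant import robot,viewer
import cv2
for n in("top","side"):
    im=viewer.read_camera(n); cv2.imwrite(f"pics/{n}2.png",im[:,:,::-1])
    x,y=(330,180) if n=="top" else (270,60)
    cv2.imwrite(f"pics/{n}2c.png",cv2.resize(im[y:y+140,x:x+160,::-1],None,fx=4,fy=4,interpolation=cv2.INTER_CUBIC))
E
```

```text
t: 2.9
ee_pos: [0.4542, -0.0236, 0.1166]
orientation: [[-0.0, -0.993, 0.119], [0.0, 0.119, 0.993], [-1.0, 0.0, 0.0]]
wrist_force: [-0.5, 0.1, 0.4]
finger_gap: 0.0555
```

View pics/side2c.png

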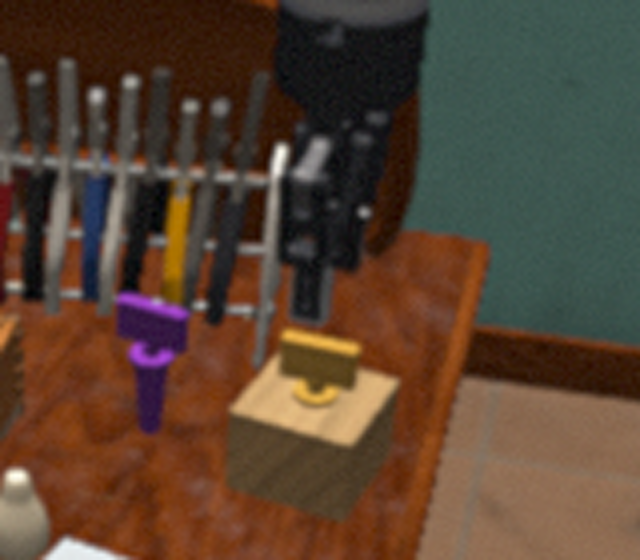

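View pics/top2c.png

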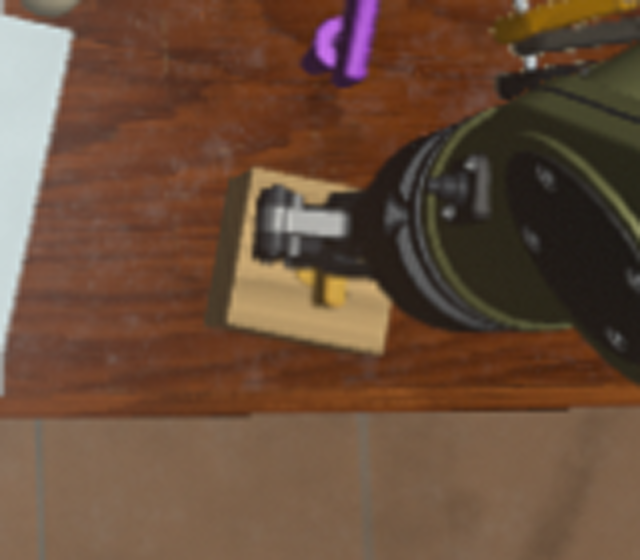

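The gripper stands over the brass wing and clear of the purple one (side crop 150,330), so I descend and close lightly.

```bash
python3 -m inch '[[0,0,-2,0,0.3],[0,0,-4,0,0.3],[0,0,-5.3,0,0.3],[0,0,-5.3,0,0.3],[0,0,-5.3,0,-0.3],[0,0,-5.3,0,-0.6],[0,0,-5.3,0,-0.7]]' 20;  python3 -m inch '[[0,0,0,0,-0.8],[0,0,0,0,-1],[0,0,0,0,-1],[0,0,0,0,-1],[0,0,0,0,-1]]' 20
python3 - <<'E'
from plant import robot,viewer
import cv2
print(robot.observe()['ft_torque'])
for n in("top","side"):
    im=viewer.read_camera(n); 
    x,y=(330,180) if n=="top" else (270,60)
    cv2.imwrite(f"pics/{n}3c.png",cv2.resize(im[y:y+140,x:x+160,::-1],None,fx=4,fy=4,interpolation=cv2.INTER_CUBIC))
E
```

```text
t: 3.7
ee_pos: [0.4548, -0.0246, 0.0642]
orientation: [[0.002, -0.993, 0.122], [0.001, 0.122, 0.993], [-1.0, -0.002, 0.001]]
wrist_force: [0.2, -0.0, 0.5]
finger_gap: 0.0138
t: 4.2
ee_pos: [0.4549, -0.0243, 0.0641]
orientation: [[0.002, -0.993, 0.121], [0.001, 0.121, 0.993], [-1.0, -0.002, 0.001]]
wrist_force: [-0.5, 0.7, 6.0]
finger_gap: 0.0099
[ 0.31249012  0.0736438  -0.0518995 ]
```

View pics/side3c.png

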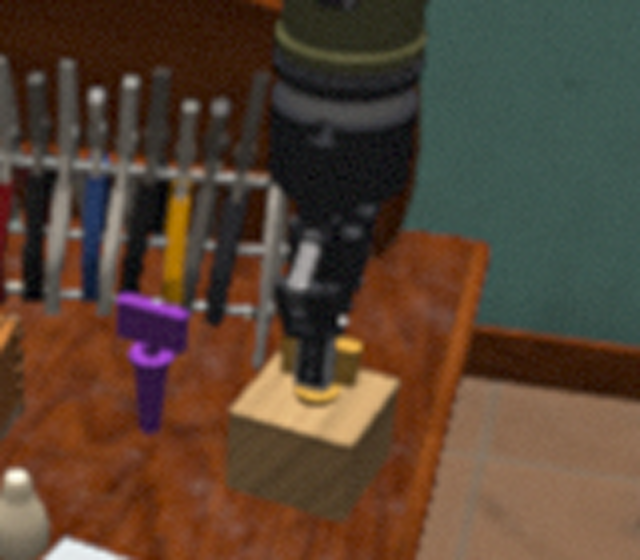

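```bash
python3 -m inch '[[0,0,0,0,-1],[0,0,0,0,-1],[0,0,0,0,-1],[0,0,0.5,0,-1],[0,0,2,0,-1],[0,0,4,0,-1],[0,0,7,0,-1],[0,0,10,0,-1],[0,0,11,0,-1],[0,0,11,0,-1],[0,0,11,0,-1]]' 42; python3 -c "
from plant import robot;s=robot.observe();print(s['q'],s['ft_torque'])"
```

```text
t: 5.4
ee_pos: [0.4534, -0.0252, 0.1725]
orientation: [[-0.002, -0.993, 0.122], [-0.0, 0.122, 0.993], [-1.0, 0.002, -0.001]]
wrist_force: [-0.4, 0.1, -2.9]
finger_gap: 0.0093
[  8.96221888  33.68625401 -17.96109565 121.51733724  21.48292198
  27.86794879  57.6602477 ] [-0.03357078 -0.00751708 -0.00270165]
```

```bash
python3 -m inch '[[0.5,3,0,2,-1],[1.2,7,0,4,-1],[2,11.5,0,6,-1],[2.8,16,0,8,-1],[3.6,20.5,0,10,-1],[4.4,25,0,12,-1],[5.1,29,0,14.5,-1],[5.7,32,0,16.5,-1],[6,34,0,17.5,-1],[6.2,35,0,17.8,-1],[6.2,35,0,17.8,-1],[6.2,35,0,17.8,-1]]'; python3 -m inch '[[0,0,0,0,-1],[0,0,0,0,-1],[0,0,0,0,-1]]'
python3 - <<'E'
from plant import robot,viewer
import cv2
s=robot.observe();print(s['q'],s['ee_pos'],s['orientation'][:,2])
for n in("top","side"):
    im=viewer.read_camera(n); cv2.imwrite(f"pics/{n}4.png",im[:,:,::-1])
    x,y=(150,140) if n=="top" else (200,180)
    cv2.imwrite(f"pics/{n}4c.png",cv2.resize(im[y:y+120,x:x+160,::-1],None,fx=5,fy=5,interpolation=cv2.INTER_CUBIC))
E
```

```text
t: 6.6
ee_pos: [0.5158, 0.3232, 0.1721]
orientation: [[-0.002, -0.982, -0.187], [-0.003, -0.187, 0.982], [-1.0, 0.002, -0.003]]
wrist_force: [0.7, -0.9, -2.5]
finger_gap: 0.0093
t: 6.9
ee_pos: [0.5164, 0.3243, 0.1735]
orientation: [[0.0, -0.982, -0.187], [-0.0, -0.187, 0.982], [-1.0, -0.0, -0.0]]
wrist_force: [-0.4, -0.3, -2.0]
finger_gap: 0.0095
[-24.75325957  43.29560546 -20.9331838   95.38586937  20.27014275
  45.1062056   45.82722215] [0.51635209 0.32425977 0.17345726] [-1.86534780e-01  9.82448250e-01 -4.60667628e-04]
```

View pics/side4c.png

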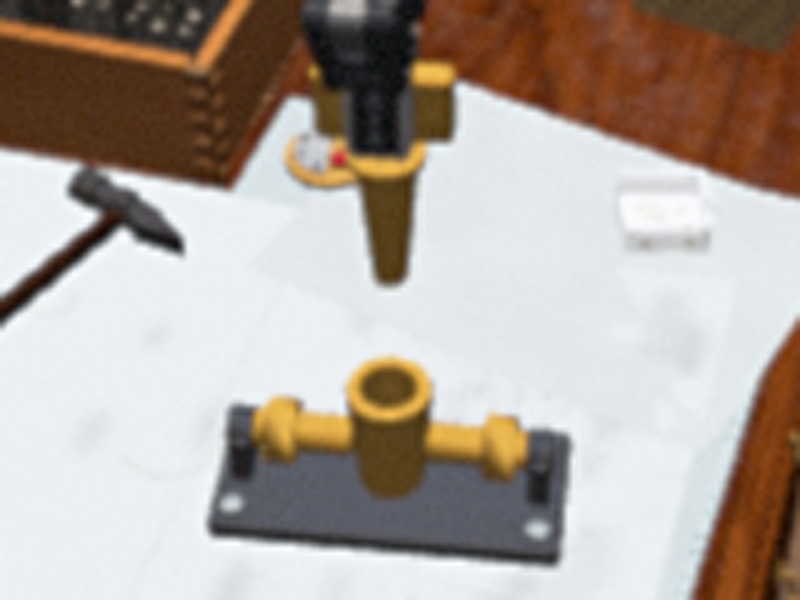

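View pics/top4c.png

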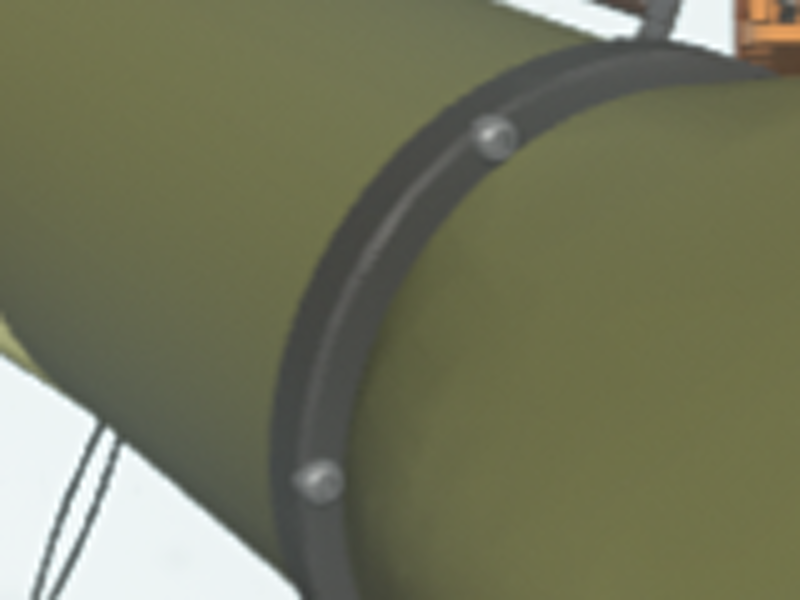

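Run:
```python
from h import *
from plant import robot
p=robot.observe()['ee_pos']; 
for x0 in np.array(p),: 
    c=lambda X:((proj('side',X)-[200,180]+.5)*5-.5).round(1)
    print('foot centre',c(x0-[0,0,.0613]),'collar top',c(x0-[0,0,.0043]), 'wing top',c(x0+[0,0,.0297]))
    ps=[c(x0-[0,0,.0613]+.0064*np.array([np.cos(a),np.sin(a),0])) for a in np.linspace(0,6.28,60)]
    ps=np.array(ps); print('foot bounds',ps.min(0),ps.max(0))
    ps=np.array([c(x0-[0,0,.0063]+.0135*np.array([np.cos(a),np.sin(a),0])) for a in np.linspace(0,6.28,60)]); print('collar',ps.min(0),ps.max(0))
    print('mouth',c(np.array([.516,.3258,.058])))
    for dz in (.058,.068): print(atz('side',(200+391/5,180+278/5),x0[2]-.0613))
```

```text
foot centre [386.9 277.9] collar top [382.2 151. ] wing top [379.1  68.9]
foot bounds [368.2 265. ] [405.6 290.9]
collar [340.9 129.1] [423.8 183.1]
mouth [390.9 389.5]
[0.51396344 0.32519992 0.11218827]
[0.51396344 0.32519992 0.11218827]
```

Run:
```python
import cv2
im=cv2.imread("pics/side4.png")
cv2.imwrite("pics/foot.png",cv2.resize(im[205:275,255:305],None,fx=8,fy=8,interpolation=cv2.INTER_NEAREST))
```

```text
(no output)
```

View pics/foot.png

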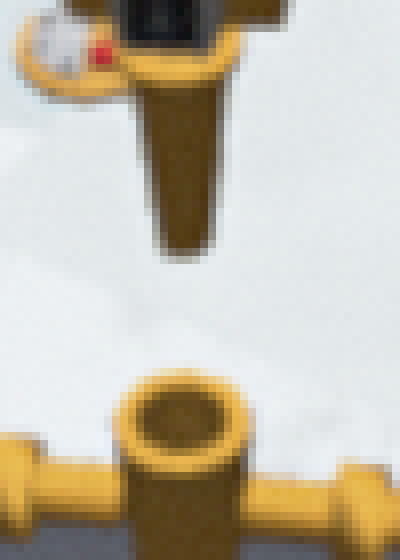

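Run:
```python
from h import *
p=(.5164,.3243)
print(atz('side',(277.75,234.15),.1735-.0613),atz('side',(277.5,257.25),.058), atz('side',(277.75,234.15),.1735-.0593))
```

```text
[0.51578445 0.32201443 0.1122    ] [0.51665605 0.32535201 0.058     ] [0.51509901 0.32399561 0.1142    ]
```

```bash
python3 -m inch '[[0.05,0.2,0,0,-1],[0.05,0.2,-2,0,-1],[0.05,0.2,-4,0,-1],[0.05,0.2,-4.8,0,-1],[0.05,0.2,-4.8,0,-1],[0.05,0.2,-4.8,0,-1]]'
python3 - <<'E'
from plant import robot,viewer
import cv2
s=robot.observe();print(s['ee_pos'],s['wrist_force'],s['ft_torque'])
im=viewer.read_camera("side"); cv2.imwrite("pics/side5.png",im[:,:,::-1]); cv2.imwrite("pics/side5c.png",cv2.resize(im[205:275,245:315,::-1],None,fx=8,fy=8,interpolation=cv2.INTER_NEAREST))
E
```

```text
t: 7.6
ee_pos: [0.517, 0.3277, 0.1259]
orientation: [[0.001, -0.982, -0.188], [0.001, -0.188, 0.982], [-1.0, -0.001, 0.001]]
wrist_force: [-0.3, -0.4, -3.5]
finger_gap: 0.0094
[0.51698405 0.32770071 0.12588821] [-0.2667969  -0.38081534 -3.5056562 ] [-0.03320834  0.01410636 -0.00720048]
```

View pics/side5c.png

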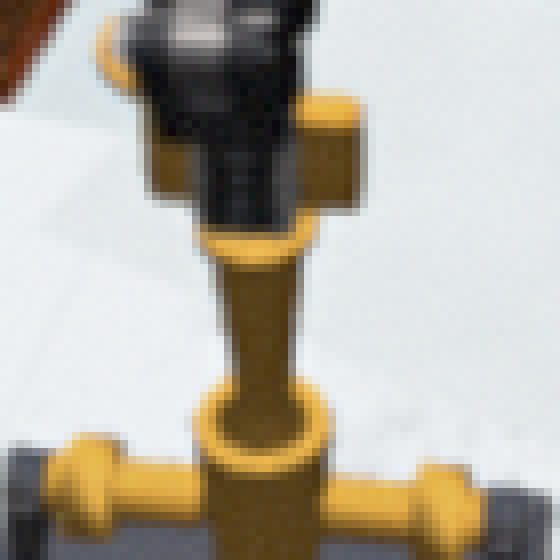

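```bash
python3 -m inch '[[0,0,-1,0,-1],[0,0,-2,0,-1],[0,0,-2.5,0,-1],[0,0,-2.5,0,-1],[0,0,-2.5,0,-1]]'
python3 - <<'E'
from plant import robot,viewer
import cv2
s=robot.observe();print(s['ee_pos'],s['wrist_force'],s['ft_torque'])
im=viewer.read_camera("side"); cv2.imwrite("pics/side6c.png",cv2.resize(im[205:275,245:315,::-1],None,fx=8,fy=8,interpolation=cv2.INTER_NEAREST))
E
```

```text
t: 8.15
ee_pos: [0.5165, 0.3274, 0.1001]
orientation: [[-0.0, -0.982, -0.188], [0.0, -0.188, 0.982], [-1.0, 0.0, 0.0]]
wrist_force: [0.6, 0.8, -2.5]
finger_gap: 0.009
[0.51652185 0.32744418 0.10011542] [ 0.55634012  0.78096195 -2.46341483] [ 0.24304617 -0.10816975  0.03672518]
```

View pics/side6c.png

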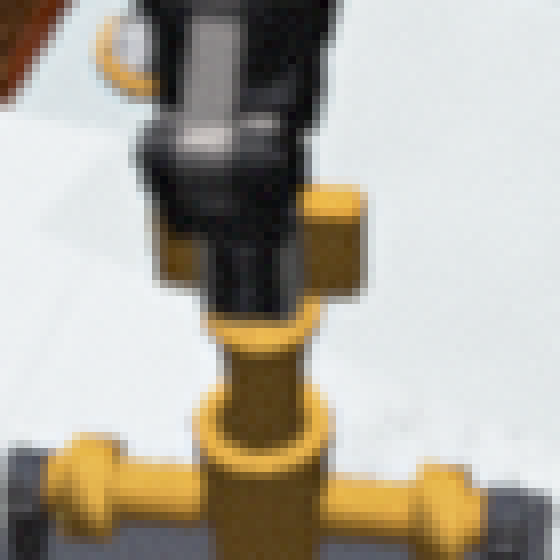

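```bash
python3 -m inch '[[0,0,0,0,-1],[0,0,0,0,-1]]' >/dev/null; python3 -c "
from plant import robot;s=robot.observe();print(s['ee_pos'],s['wrist_force'],s['ft_torque'])"; python3 -m inch '[[0.05,0.1,0,0,-1],[0.05,0.1,0,0,-1],[0.05,0.1,0,0,-1]]' ; python3 -c "
from plant import robot;s=robot.observe();print(s['ee_pos'],s['wrist_force'],s['ft_torque'])"
```

```text
[0.51671224 0.32733096 0.10053755] [ 0.37010423  1.71171656 -3.22099602] [ 0.24330892 -0.04906931  0.00157123]
t: 8.7
ee_pos: [0.5171, 0.3279, 0.1003]
orientation: [[-0.0, -0.982, -0.188], [-0.001, -0.188, 0.982], [-1.0, 0.0, -0.0]]
wrist_force: [0.4, -0.1, -2.2]
finger_gap: 0.0093
[0.51709083 0.32791115 0.10030112] [ 0.36887494 -0.06829574 -2.18602254] [ 0.01162445  0.03889164 -0.04273514]
```

```bash
python3 -m inch '[[0,0.2,0,0,-1],[0,0.2,0,0,-1],[0,0.2,0,0,-1]]' ; python3 -c "
from plant import robot;s=robot.observe();print(s['ee_pos'],s['wrist_force'],s['ft_torque'])";python3 -m inch '[[0,0.15,0,0,-1],[0,0.15,0,0,-1],[0,0.15,0,0,-1]]' ; python3 -c "
from plant import robot;s=robot.observe();print(s['ee_pos'],s['wrist_force'],s['ft_torque'])"
```

```text
t: 9.0
ee_pos: [0.5172, 0.3299, 0.1003]
orientation: [[0.0, -0.982, -0.187], [-0.0, -0.187, 0.982], [-1.0, 0.0, -0.0]]
wrist_force: [0.1, -0.5, -2.4]
finger_gap: 0.0092
[0.51721245 0.32990819 0.10027244] [ 0.06085672 -0.5443637  -2.43300768] [-0.22458234 -0.07444813  0.02320433]
t: 9.3
ee_pos: [0.5174, 0.3306, 0.1002]
orientation: [[-0.0, -0.982, -0.187], [-0.002, -0.187, 0.982], [-1.0, 0.0, -0.002]]
wrist_force: [2.1, -3.2, -1.1]
finger_gap: 0.0093
[0.5173797  0.33061772 0.10020194] [ 2.05074084 -3.1997083  -1.11423033] [-0.92718765 -0.25448858  0.03410498]
```

```bash
python3 -m inch '[[0,-0.23,0,0,-1],[0.15,-0.23,0,0,-1],[0.15,-0.23,0,0,-1],[0.15,-0.23,0,0,-1]]' ; python3 -c "
from plant import robot;s=robot.observe();print(s['ee_pos'],s['wrist_force'],s['ft_torque'])";python3 -m inch '[[-0.3,0,0,0,-1],[-0.3,0,0,0,-1],[-0.3,0,0,0,-1]]' ; python3 -c "
from plant import robot;s=robot.observe();print(s['ee_pos'],s['wrist_force'],s['ft_torque'])"
```

```text
t: 9.7
ee_pos: [0.5181, 0.3302, 0.1003]
orientation: [[-0.001, -0.982, -0.188], [0.001, -0.188, 0.982], [-1.0, 0.0, 0.001]]
wrist_force: [-1.1, -0.0, -2.0]
finger_gap: 0.0091
[0.5180848  0.33023247 0.10032137] [-1.12948368 -0.03110166 -2.01957637] [ 0.02981712  0.21442609 -0.01390108]
t: 10.0
ee_pos: [0.5162, 0.3293, 0.1005]
orientation: [[0.001, -0.982, -0.187], [0.0, -0.187, 0.982], [-1.0, -0.001, -0.0]]
wrist_force: [2.0, -0.5, -1.8]
finger_gap: 0.009
[0.51618402 0.32928867 0.10048399] [ 2.02178088 -0.50231765 -1.82651492] [-0.28403051 -0.44977018 -0.00344031]
```

```bash
python3 -m inch '[[0.18,-0.05,0,0,-1],[0.18,-0.05,0,0,-1],[0.18,-0.05,-0.2,0,-1],[0.18,-0.05,-0.4,0,-1],[0.18,-0.05,-0.6,0,-1],[0.18,-0.05,-0.6,0,-1]]' ; python3 -c "
from plant import robot;s=robot.observe();print(s['ee_pos'],s['wrist_force'],s['ft_torque'])"
```

```text
t: 10.6
ee_pos: [0.5171, 0.3288, 0.0939]
orientation: [[-0.001, -0.982, -0.188], [-0.0, -0.188, 0.982], [-1.0, 0.001, -0.0]]
wrist_force: [0.5, 0.1, -1.5]
finger_gap: 0.0092
[0.51711843 0.32879361 0.09385504] [ 0.50963932  0.06451973 -1.49342726] [-0.00672623 -0.03869087 -0.00160056]
```

```bash
for i in 1; do python3 -m inch '[[0,0,-0.15,0,-1],[0,0,-0.3,0,-1],[0,0,-0.3,0,-1]]' |grep -E "ee_pos|wrist" ; python3 -c "
from plant import robot;s=robot.observe();print(s['ft_torque'])"; python3 -m inch '[[0,0,-0.15,0,-1],[0,0,-0.3,0,-1],[0,0,-0.3,0,-1]]' |grep -E "ee_pos|wrist" ; python3 -c "
from plant import robot;s=robot.observe();print(s['ft_torque'])";  done
```

```text
ee_pos: [0.5173, 0.3288, 0.0911]
wrist_force: [-0.3, -1.0, -2.2]
[-0.102675   -0.01266303  0.00271174]
ee_pos: [0.5173, 0.3286, 0.0881]
wrist_force: [-1.2, -1.5, -2.9]
[-0.27627592  0.11558524  0.00482814]
```

```bash
python3 -m inch '[[-0.02,-0.06,0,0,-1],[-0.02,-0.06,-0.1,0,-1],[-0.02,-0.06,-0.2,0,-1],[-0.02,-0.06,-0.2,0,-1]]' |grep -E "ee_pos|wrist" ; python3 -c "
from plant import robot;s=robot.observe();print(s['ft_torque'])"; python3 -m inch '[[0,0,-0.1,0,-1],[0,0,-0.2,0,-1],[0,0,-0.2,0,-1]]' |grep -E "ee_pos|wrist" ; python3 -c "
from plant import robot;s=robot.observe();print(s['ft_torque'])"
```

```text
ee_pos: [0.5173, 0.3285, 0.087]
wrist_force: [-1.7, -1.3, 4.6]
[-0.4253575   0.36459488  0.01749864]
ee_pos: [0.5173, 0.3286, 0.0859]
wrist_force: [-2.6, -2.5, 11.4]
[-0.72271438  0.81261952 -0.0171522 ]
```

```bash
python3 -m inch '[[-0.05,-0.05,0,0,-1],[-0.1,-0.08,0,0,-1],[-0.1,-0.08,0,0,-1]]' |grep -E "t:|ee_pos|wrist|orient" ; python3 -c "
from plant import robot,viewer;s=robot.observe();print(s['ft_torque'],s['q'])
import cv2
im=viewer.read_camera('side'); cv2.imwrite('pics/side7c.png',cv2.resize(im[205:275,245:315,::-1],None,fx=8,fy=8,interpolation=cv2.INTER_NEAREST))"
```

```text
t: 12.2
ee_pos: [0.5172, 0.3285, 0.0859]
orientation: [[0.003, -0.982, -0.188], [0.002, -0.188, 0.982], [-1.0, -0.003, 0.002]]
wrist_force: [-1.8, -1.5, 9.8]
[-0.3770882   0.36197544 -0.00420079] [-26.9092681   50.25391531 -17.62916664  98.18594511  23.88757511
  35.09958826  42.54854372]
```

View pics/side7c.png

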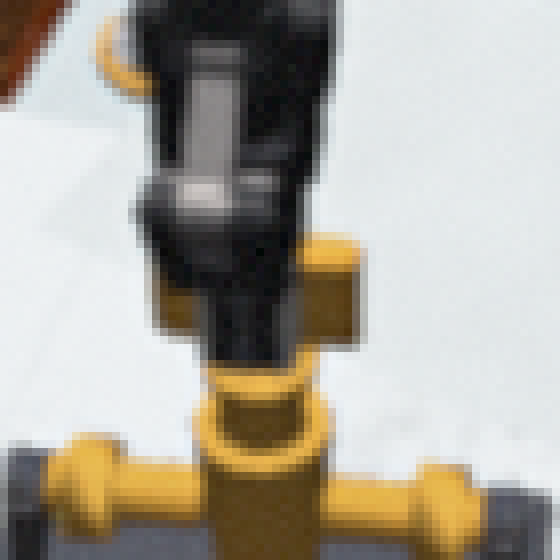

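```bash
cat > st.py <<'E'
from plant import robot
import numpy as np
s=robot.observe();z=s['orientation'][:,2]
print('jaw',round(np.degrees(np.arctan2(z[1],z[0])),1),'t',round(s['t'],2),'pos',(s['ee_pos']*1000).round(1),'F',s['wrist_force'].round(1),'T',s['ft_torque'].round(2))
E
python3 -m inch '[[-0.05,-0.05,-0.05,0,-1],[-0.1,-0.08,-0.07,0,-1],[-0.1,-0.08,-0.07,0,-1]]' >/dev/null; python3 st.py;python3 -m inch '[[0,0,0,0,-1]]' >/dev/null; python3 st.py
```

```text
jaw 100.8 t 12.55 pos [517.1 328.4  85.9] F [-0.3 -0.7 11.9] T [-0.33  0.21 -0.01]
jaw 100.8 t 12.65 pos [517.1 328.4  85.8] F [-0.6 -1.  12.2] T [-0.29  0.19  0.02]
```

Press is about 12 N. I start the turn in small steps, feeding down and watching the force.

```bash
python3 -m inch '[[-0.02,-0.03,0,-2,-1],[-0.04,-0.06,0,-4,-1],[-0.04,-0.06,0,-6,-1]]' >/dev/null; python3 st.py
```

```text
jaw 94.8 t 12.95 pos [517.  328.2  85.7] F [ 0.3 -0.3  9.2] T [-0.03 -0.07  0.14]
```

```bash
python3 -m inch '[[0,0,-0.03,-3,-1],[0,0,-0.05,-6,-1]]' >/dev/null; python3 st.py
```

```text
jaw 88.7 t 13.15 pos [517.  328.1  85.5] F [ 0.3 -0.5 13.7] T [-0.28  0.16  0.02]
```

```bash
python3 -m inch '[[0,0,-0.01,-3,-1],[0,0,-0.02,-6,-1]]' >/dev/null; python3 st.py
```

```text
jaw 82.7 t 13.35 pos [517.  328.1  85.4] F [-1.3 -1.3 13.4] T [-0.29  0.13  0.04]
```

```bash
python3 -m inch '[[0,-0.03,-0.01,-3,-1],[0,-0.03,-0.02,-6,-1]]' >/dev/null; python3 st.py
```

```text
jaw 76.7 t 13.55 pos [517.  328.   85.2] F [-1.6 -0.3 13.6] T [-0.22  0.26  0.11]
```

```bash
python3 -m inch '[[-0.02,-0.03,-0.01,-3,-1],[-0.03,-0.03,-0.01,-6,-1]]' >/dev/null; python3 st.py
```

```text
jaw 70.7 t 13.75 pos [516.9 327.8  85.1] F [ 0.7 -0.3 11.9] T [-0.15 -0.    0.16]
```

```bash
python3 -m inch '[[0,0,-0.01,-3,-1],[0,0,-0.02,-6,-1]]' >/dev/null; python3 st.py
```

```text
jaw 64.7 t 13.95 pos [516.9 327.8  85. ] F [-0.6 -1.5 13.1] T [-0.1   0.11  0.11]
```

```bash
python3 -m inch '[[0,0,-0.01,-3,-1],[0,0,-0.02,-6,-1]]' >/dev/null; python3 st.py
```

```text
jaw 58.7 t 14.15 pos [516.8 327.8  84.8] F [ 0.2 -0.5 14.9] T [-0.18  0.25  0.02]
```

```bash
python3 -m inch '[[0,0,0,-3,-1],[0,0,-0.01,-6,-1]]' >/dev/null; python3 st.py
```

```text
jaw 52.7 t 14.35 pos [516.8 327.7  84.7] F [-1.4 -0.8 15. ] T [-0.24  0.17  0.12]
```

```bash
python3 -m inch '[[0,0,-0.01,-3,-1],[0,0,-0.015,-6,-1]]' >/dev/null; python3 st.py
```

```text
jaw 46.7 t 14.55 pos [516.8 327.7  84.6] F [-1.2 -0.8 14.3] T [-0.2   0.26  0.13]
```

```bash
python3 -m inch '[[0,0,-0.01,-3,-1],[0,0,-0.015,-6,-1]]' >/dev/null; python3 st.py
```

```text
jaw 40.7 t 14.75 pos [516.7 327.6  84.5] F [-0.9 -1.4 15.8] T [-0.11  0.33  0.1 ]
```

```bash
python3 -m inch '[[0,0,0.03,-3,-1],[0,0,0.03,-6,-1]]' >/dev/null; python3 st.py
```

```text
jaw 34.7 t 14.95 pos [516.6 327.6  84.5] F [-0.5  0.7 13.5] T [-0.16  0.19  0.18]
```

```bash
python3 -m inch '[[0,0,0,-3,-1],[0,0,0,-6,-1]]' >/dev/null; python3 st.py
```

```text
jaw 28.7 t 15.15 pos [516.6 327.5  84.4] F [ 0.1 -0.7 12. ] T [-0.03  0.23  0.15]
```

```bash
python3 -m inch '[[0,0,-0.02,-3,-1],[0,0,-0.03,-6,-1]]' >/dev/null; python3 st.py
```

```text
jaw 22.7 t 15.35 pos [516.6 327.5  84.3] F [-0.8 -0.8 14.6] T [-0.19  0.38  0.2 ]
```

```bash
python3 -m inch '[[0,0,-0.01,-3,-1],[0,0,-0.02,-6,-1]]' >/dev/null; python3 st.py
```

```text
jaw 16.7 t 15.55 pos [516.5 327.5  84.2] F [-1.1 -0.2 14.6] T [-0.12  0.44  0.12]
```

```bash
python3 -m inch '[[0,0,-0.01,-3,-1],[0,0,-0.02,-6,-1]]' >/dev/null; python3 st.py
```

```text
jaw 10.8 t 15.75 pos [516.4 327.5  84. ] F [-2.2  0.4 15. ] T [-0.06  0.63  0.12]
```

```bash
python3 -m inch '[[-0.05,0,0.02,-1.5,-1],[-0.08,-0.02,0.02,-3,-1],[-0.08,-0.02,0.02,-3,-1]]' >/dev/null; python3 st.py;python3 -m inch '[[0,0,0,0,-1],[0,0,0,0,-1],[0,0,0,0,-1]]' >/dev/null; python3 st.py
python3 - <<'E'
from plant import viewer
import cv2
im=viewer.read_camera('side'); cv2.imwrite('pics/side8c.png',cv2.resize(im[205:275,245:315,::-1],None,fx=8,fy=8,interpolation=cv2.INTER_NEAREST))
E
```

```text
jaw 7.8 t 16.05 pos [516.2 327.5  84. ] F [ 0.4  0.9 12.1] T [-0.01  0.1  -0.13]
jaw 7.8 t 16.35 pos [516.2 327.5  84. ] F [ 0.1 -0.3 12.6] T [-0.08  0.11 -0.08]
```

View pics/side8c.png

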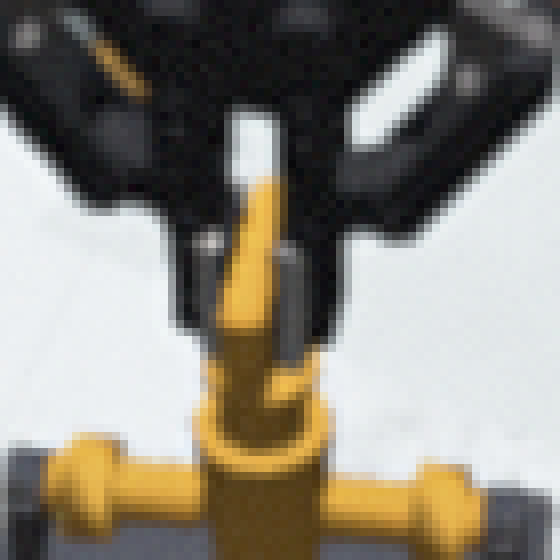

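Run:
```python
from h import *
for a in (82,90,97.8,100.8,105,110):
    d=np.array([np.cos(np.radians(a)),np.sin(np.radians(a)),0]); c0=np.array([.516,.3258,.1135])
    print(a,[((proj('side',c0+s*.023*d)-[245,205]+.5)*8).round(0) for s in(-1,1)])
```

```text
82 [array([305., 177.]), array([212., 314.])]
90 [array([292., 174.]), array([226., 318.])]
97.8 [array([278., 172.]), array([240., 320.])]
100.8 [array([272., 172.]), array([246., 321.])]
105 [array([265., 171.]), array([254., 321.])]
110 [array([255., 171.]), array([264., 321.])]
```

```bash
python3 -m inch '[[0,0,-0.02,0,-1],[0,0,-0.02,0,-1],[0,0,-0.02,0,-1],[0,0,-0.02,0,-1]]' >/dev/null; python3 st.py;python3 -m inch '[[0,0,0.05,0,-1],[0,0,0.1,0,-1],[0,0,0.15,0,-1],[0,0,0.15,0,-1]]' >/dev/null; python3 st.py
```

```text
jaw 7.8 t 16.8 pos [516.2 327.4  84. ] F [-0.2  0.5 12.8] T [-0.06  0.22 -0.07]
jaw 7.8 t 17.2 pos [516.  327.3  84.1] F [3.8 2.8 6.1] T [ 0.59 -0.68 -0.01]
```

```bash
python3 -m inch '[[0.06,0.05,0.03,0,-1],[0.12,0.09,0.05,0,-1],[0.12,0.09,0.05,0,-1]]' >/dev/null; python3 st.py
```

```text
jaw 7.8 t 17.5 pos [516.2 327.4  84.1] F [2.6 2.4 5.1] T [ 0.46 -0.59 -0.05]
```

```bash
python3 -m inch '[[0.1,0.08,0.02,0,-1],[0.18,0.16,0.03,0,-1],[0.18,0.16,0.03,0,-1]]' >/dev/null; python3 st.py
```

```text
jaw 7.8 t 17.8 pos [516.4 327.6  84.1] F [0.  0.4 9. ] T [ 0.06 -0.04 -0.08]
```

```bash
python3 -m inch '[[0,0,0,0,-0.8],[0,0,0,0,-0.7],[0,0,0,0,-0.5],[0,0,0,0,-0.2],[0,0,0,0,0],[0,0,0,0,0]]' >/dev/null; python3 st.py; python3 -m inch '[[0,0,1,0,0],[0,0,3,0,0],[0,0,6,0,0],[0,0,10,0,0],[0,0,14,0,0],[0,0,14,0,0],[0,0,14,0,0]]'; python3 -m inch '[[0,5,0,0,0],[0,10,0,0,0],[0,15,0,0,0],[-5,18,0,0,0],[-10,20,0,0,0],[-15,20,0,0,0],[-15,20,0,0,0],[-15,20,0,0,0]]'
python3 - <<'E'
from plant import viewer
import cv2, numpy as np
im=viewer.read_camera('side'); cv2.imwrite('pics/side9.png',im[:,:,::-1]);a=cv2.resize(im[205:275,245:315,::-1],None,fx=5,fy=5,interpolation=cv2.INTER_CUBIC)
im=viewer.read_camera('top'); cv2.imwrite('pics/top9.png',im[:,:,::-1]);b=cv2.resize(im[180:250,190:260,::-1],None,fx=5,fy=5,interpolation=cv2.INTER_CUBIC)
cv2.imwrite('pics/c9.png',np.hstack([a,b]))
E
```

```text
jaw 7.8 t 18.4 pos [516.5 327.7  83.5] F [-0.9 -0.1 -0. ] T [-0.03 -0.    0.  ]
t: 19.1
ee_pos: [0.5172, 0.3281, 0.2253]
orientation: [[0.002, -0.136, 0.991], [0.002, 0.991, 0.136], [-1.0, 0.001, 0.002]]
wrist_force: [-1.0, 0.1, -0.5]
finger_gap: 0.0429
t: 19.9
ee_pos: [0.3628, 0.5282, 0.2224]
orientation: [[-0.003, -0.141, 0.99], [-0.002, 0.99, 0.141], [-1.0, -0.002, -0.004]]
wrist_force: [1.2, 0.6, -0.4]
finger_gap: 0.0427
```

View pics/c9.png

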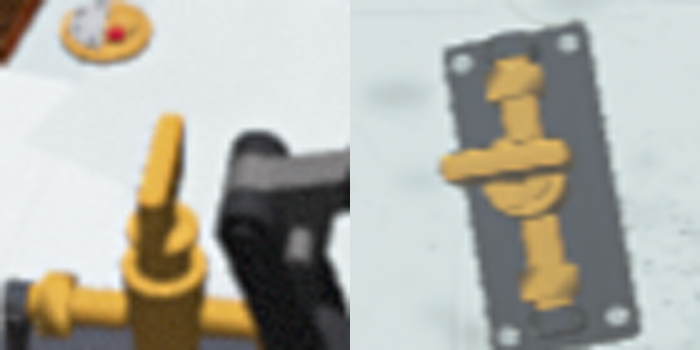

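View pics/top9.png

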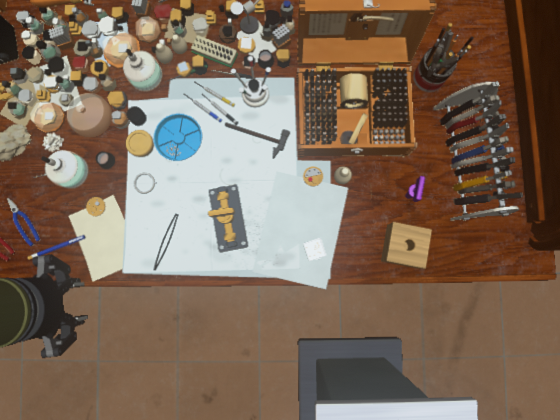

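Run:
```python
from h import *
T=lambda u,v:(190+(u-350+.5)/5-.5,180+(v+.5)/5-.5)
z=.1135
P=[atz('top',T(*p),z) for p in[(443,158),(567,141),(571,160),(445,178)]]
for a,b in((0,1),(3,2)):
    l=P[b]-P[a]; print(np.linalg.norm(l),np.degrees(np.arctan2(l[1],l[0]))%180)
print(np.mean(P,0))
# side: wing top far/near ends -> height
S=lambda u,v:(245+(u+.5)/5-.5,205+(v+.5)/5-.5)
print(tri(T(568,149),S(170,118)),tri(T(445,168),S(153,204)))
```

```text
0.04485576272754979 96.99105655263766
0.04555560520740381 97.32685899056919
[0.51543369 0.32418161 0.1135    ]
(array([0.51999082, 0.30288367, 0.10782644]), np.float64(0.000858287176067794)) (array([0.51275545, 0.34682155, 0.10985928]), np.float64(0.0006444460534032045))
```

```bash
python3 -c "
from plant import robot;print(robot.sign_off())"
```

```text
the job is handed in; nothing more can be done
None
```

The brass plug is back in the drain cock, turned shut with its wing across the pipe, and let go. I handed the job in at about 20 s. The tightness after release (over 32 N on the bore wall) could not be measured.

**What I did:** I took the brass plug from the wooden stand and left the purple one alone. I centred it in the bore by feel and seated it with the wing along the pipe. It first bit about 32 mm below the rim. I then turned it about 93° in the gripper while pressing down, held it pressed, eased off, opened the gripper and moved clear.

**Press force:**
- The wrist force was mostly 12–15 N through the turn.
- It fell to 9.2 N for one reading at the start, before I began feeding down. It peaked once at 15.8 N, about two-thirds of the way round. Both are outside the 11–15 N asked for.
- The final hold across the pipe was 12–13 N.

**Last checks:**
- **Wing angle:** the pictures put the wing at about 97–100°, against 100.8° for straight across, so within about 4°.
- **Depth:** I estimate the underside is 35–40 mm below the rim. The two ways of estimating it differ by a few millimetres; both are past the required 31 mm.
- **Position:** the vision estimate of the bore centre and the arm's reading when seated differed by about 2–3 mm. I went by the contact forces.
- **Bystanders:** the watch movement, clear box, tweezers and blower appear unmoved in the last top picture.

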